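# Wash the tumblers and set them in the chest's pull-out tray

## Task

Wash up the two or three tumblers on the table: take the lid off the soap dispenser, press its plate all the way down to the stop with the head of the bottle brush, then scrub inside each tumbler that is there (glass first, then steel, then blue plastic) by going down to the bottom, up past half the tumbler's height and down to the bottom again. Finish with the brush standing in its terracotta pot, the lid lying centred on the soap plate again, and every tumbler standing upright in the wide compartment of the chest's open drawer; leave the padlock, lip balm, comb and saucer alone.

Things in the scene. Friction and masses are not known exactly. Their poses are not given: they have to be found in the camera images.
- brush: Bottle brush, loose, 215 mm long, round; it stands upright in its pot, head down. Origin at the centre of the flat lower end of the head, z along the brush towards the handle's top. Yellow-white bristle head: radius 16.5, z 0 to 78; steel stem: radius 5, z 77 to 132; red handle: radius 9, z 130 to 215. 70 g.
- brush_tip (a point): Centre of the lower end of the brush head (the brush's origin).
- brush_grip (a point): Good grip point on the handle's axis, 185 mm from the tip (30 mm below the handle's top).
- pot: Terracotta brush pot, fixed, 75 mm high, outer radius 30 at the foot, inner radius 24 at the mouth; a flange of radius 42, 6 mm high at its foot. Origin at the centre of its underside, z up.
- pot_in (a point): Centre of the pot's inner floor, 6 mm above its underside.
- pump: Press-top soap dispenser, fixed: clear body with green soap, radius 45, 66 mm high, with a white round plate (radius 34) on a steel plunger above it. Origin at the centre of its underside, z up.
- pump_top (a point): Centre of the top of the soap plate, 94 mm above the table when at rest; it moves with the plate.
- pump_plate (a joint): How far the soap plate is pressed down, m: 0 at rest, 0.014 at its stop; sprung, about 1.5 N to start and 6 N at the stop.
- soap_lid: Lid of the soap dispenser, loose: flat green disc, radius 36, 5 mm thick, that lies on the soap plate, with a black round knob on top, 20 mm across and 30 mm high. Origin at the centre of the disc's underside, z up. 40 g.
- soap_lid_knob (a point): Grip point inside the lid's knob, 23 mm above the lid's underside.
- chest: Low teak chest, fixed, 400 mm wide, top at z 125. Origin on the table below the middle of the carcass front; x into the chest, z up. Carcass at x > -4. Half-open top drawer at x -165 to 0, y -189 to 189: floor at z 60, walls 8 mm thick up to z 100. A divider at y 80 parts the wide compartment (inside x -153 to 0, y -181 to 76) from the small one at its left.
- tray_in (a point): Centre of the floor of the drawer's wide compartment, 60 mm above the table; the compartment's inside is 153 mm (x) by 257 mm (y); axes as the chest's.
- padlock: Silver padlock lying in the small compartment, body 40 x 34 x 18 mm; leave alone.
- lip_balm: Lip-balm tube standing in the small compartment, 68 mm high, 18 mm across, white with a red cap; leave alone.
- comb: Purple wide-tooth comb lying in the small compartment, 125 x 36 x 6 mm; leave alone.
- saucer: White ceramic saucer on the chest's top, 110 mm across, 18 mm high; leave alone.
- glass_cup: Green glass tumbler, loose, open top, straight-sided, 120 mm high, outer radius 31, wall 3, inner floor 6 mm above its underside. Origin at the centre of its underside, z up through the mouth. May be absent.
- glass_cup_in (a point): Centre of the inner floor of the green glass tumbler.
- steel_cup: Steel tumbler, loose, open top, straight-sided, 100 mm high, outer radius 31, wall 3, inner floor 6 mm above its underside. Origin at the centre of its underside, z up through the mouth. May be absent.
- steel_cup_in (a point): Centre of the inner floor of the steel tumbler.
- blue_cup: Blue plastic tumbler, loose, open top, straight-sided, 85 mm high, outer radius 31, wall 3, inner floor 6 mm above its underside. Origin at the centre of its underside, z up through the mouth. May be absent.
- blue_cup_in (a point): Centre of the inner floor of the blue plastic tumbler.

How it is judged:
By the outcome, as a careful person would: the job done as asked, in the order asked, and still so for the second after the job is handed in, with the robot touching nothing.
Of glass_cup, steel_cup, blue_cup only 2 to 3 are there at a start; the rules pass over those that are not, and their reading is None.
At some moment in a run one of glass_cup, steel_cup, blue_cup may be knocked a few centimetres aside while the robot is not near it.
It also fails if it takes over 210 s, if anything falls off the work surface, if the arm or the gripper's body presses on something with over 40 N, if the wrist force passes 120 N, or if a joint passes its speed limit or range.

## Robot

A 6-joint arm with a two-finger parallel gripper is mounted at the origin on the work surface. World frame = base frame: x ahead of the robot, y to its left, z up, the work surface at z = 0. Lengths are in m, angles in degrees, forces in N, time in s.
With the tool pointing down it reaches from about 0.35 to 0.875 m from the base axis. Payload 4.2 kg.
Tool frame: the origin (TCP) lies between the finger pads; the fingertips stand 19 mm ahead of it and the grasp point (between the pads) is the TCP; z points along the fingers, y is the line along which they close (so a half turn about z gives the same grasp; the last joint's range is limited). The gripper opens to 85 mm and grips with 20 to 120 N. Pads are 22 mm wide; open, the fingers measure 114 mm over their backs; the gripper's body (76 mm by 85 mm) begins 54 mm behind the grasp point. The pads swing forward as they close: fully open they stand 13 mm farther back than shut.
Start: joints at [-54.511, 22.042, 0.453, 0, -68.411, -14.817], TCP at [0.221, -0.585, 0.25] pointing down, gripper open.
Joint ranges: [-179.83, 179.83], [-69.29, 118.12], [-61.27, 80.66], [-181.25, 117.63], [-171.15, -9.14], [-177.46, 177.46]. Speed limits (degrees/s): [159.86, 159.86, 180, 180, 180, 180].

## Interface

Orientations are given as [roll, pitch, yaw] about the fixed x, y, z axes, in that order (R = Rz(yaw) Ry(pitch) Rx(roll)).
In Python, from plant import movep, move_linear, set_joints, move_gripper, pause, inverse_kinematics, sense, get_image, IKError, hand_in gives the robot as it stands. Calls block until the motion is done:
- movep(position, orientation): joint-space move of the TCP to a pose.
- move_linear(position, rot=None, max_speed=0.15): straight line of the TCP; rot=None keeps the orientation; max_speed is the mean speed in m/s.
- set_joints(angles): joint-space move.
- move_gripper(opening, squeeze=None): finger opening in m; squeeze is the grip in N (None keeps the last); returns when the fingers have stopped.
- pause(seconds).
- inverse_kinematics(position, orientation): joint angles nearest the present ones, or None.
- sense(): the state.
- get_image(name): name is "side" or "top"; returns a dict with "color" (420x560x3 uint8, red, green, blue), "range_z" (420x560 float32, m along the optical axis (not along the pixel's ray), 0 where there is no reading), "camera_matrix" (3x3 intrinsics, pixels), "k1" (the pictures are not rectified: a ray, as slopes to the right and down, at radius r is drawn at 1 + k1 r^2 times it, then the intrinsics apply), "pose" (4x4, takes a point from camera to world coordinates). Camera axes: x right, y down, z forward; pixel columns grow to the right and rows downward; lengths in m; the calibration is good to about 2 mm. A picture is of the moment at which its call begins.
A pose or a line that the arm cannot do raises IKError and nothing moves.
- hand_in(): hands the job in; it is judged then, once.
The state is a dict: "t": time; "q": joint angles; "joint_vel": joint speeds; "joint_torque": joint torques, N m; "ee_pos": TCP position; "ee_rot": TCP orientation; "contact_force": force on the tool from outside, world axes, zero at the start; "moment": the same for the moment, N m; "opening": finger opening in m; "grasp_force": force on a finger pad.
Only numpy, scipy, OpenCV 4.12 (cv2) and the standard library are available. Lean on these libraries where they do the work, as an engineer would, in place of code of your own. Each camera call takes 0.05 s, during which the arm holds its last target. There are 200 camera calls.

## Working session

There is one attempt and no reset: what is moved stays moved. The work goes in short steps, each a Python script; the robot and the scene stay as the last script left them, time stands still between calls to the robot, and variables do not carry over. Pictures are saved under pics/ and viewed, at most 14 in all, crops included, and the job is handed in when it is done.

```bash
ls; mkdir -p pics; python3 - <<'E'
from plant import *
import cv2,numpy as np
for n in("top","side"):
    d=get_image(n); np.savez(f"pics/{n}0.npz",**d); cv2.imwrite(f"pics/{n}0.png",d["color"][...,::-1])
    print(n,d["camera_matrix"].tolist(),d["k1"],np.round(d["pose"],3).tolist(),(d["range_z"]>0).mean())
print(sense())
E
```

```text
pics
top [[460.9605845879805, 0.0, 282.47687900221035], [0.0, 460.9605845879805, 212.81486565408994], [0.0, 0.0, 1.0]] -0.04682377114595615 [[0.004, -0.984, 0.179, 0.407], [-1.0, -0.008, -0.024, 0.027], [0.025, -0.179, -0.983, 1.246], [0.0, 0.0, 0.0, 1.0]] 0.9961011904761905
side [[382.27619527772237, 0.0, 284.4772367114138], [0.0, 382.27619527772237, 220.0728546919566], [0.0, 0.0, 1.0]] -0.050299477505055444 [[-0.689, -0.522, 0.503, 0.181], [-0.725, 0.514, -0.458, 0.407], [-0.02, -0.68, -0.733, 0.749], [0.0, 0.0, 0.0, 1.0]] 0.9961181972789116
{'t': 0.1, 'q': array([-5.45108678e+01,  2.20873056e+01,  3.89212092e-01, -2.57591146e-02,
       -6.84095456e+01, -1.48179507e+01]), 'joint_vel': array([-0.03827053, -0.15530279,  0.16839696,  0.04694659,  0.00858907,
       -0.00174773]), 'joint_torque': array([-5.08211269e-04, -3.93319273e+01,  1.88928580e+01,  4.19790164e+00,
       -2.58583525e-03,  4.83970283e-06]), 'ee_pos': array([ 0.22050305, -0.58431415,  0.24933072]), 'ee_rot': array([ 1.79889818e+02, -4.39106231e-03, -1.59338315e+02]), 'contact_force': array([ 0.23408526, -0.1343797 , -0.02745643]), 'moment': array([ 0.0192068 ,  0.04752556, -0.01794009]), 'grasp_force': 0.0, 'opening': 0.08557974232169972}
```

View pics/top0.png

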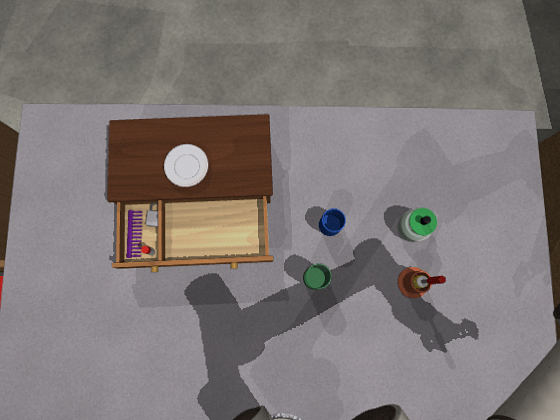

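View pics/side0.png

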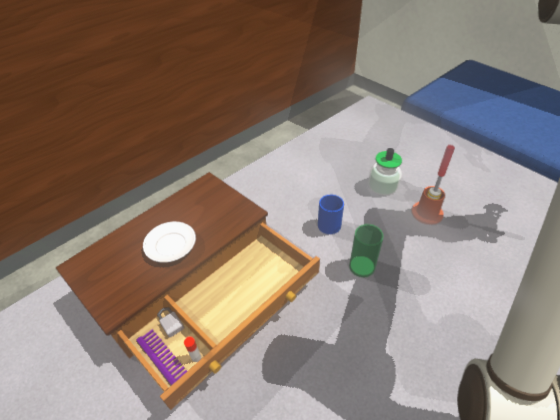

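The top view shows the glass at (317,276), blue tumbler (333,222), pump with lid (420,224), pot (413,282) with the brush leaning to (440,280), and the drawer's wide compartment centred at (212,228). There is no steel tumbler in view. Next I'll measure these.

```bash
cat > h.py <<'E'
from plant import *
import numpy as np, cv2
from scipy.optimize import least_squares
def rays(d,px):
    K=d["camera_matrix"]; D=np.array([d["k1"],0,0,0,0],float)
    # small distortion: drawn = ray*(1+k1 r^2), the OpenCV model
    u=cv2.undistortPoints(np.asarray(px,float).reshape(-1,1,2),K,D).reshape(-1,2)
    return np.c_[u,np.ones(len(u))]
def cloud(d):
    h,w=d["range_z"].shape; v,u=np.mgrid[:h,:w]
    P=rays(d,np.c_[u.ravel(),v.ravel()])*d["range_z"].reshape(-1,1)
    return (P@d["pose"][:3,:3].T+d["pose"][:3,3]).reshape(h,w,3)
def plane(d,px,z):
    r=rays(d,px)@d["pose"][:3,:3].T; o=d["pose"][:3,3]
    return o+r*((z-o[2])/r[:,2])[:,None]
def circ(P,R=None):
    c=P[:,:2].mean(0)
    f=lambda p:np.hypot(P[:,0]-p[0],P[:,1]-p[1])-(R or p[2])
    s=least_squares(f,np.r_[c,0.03] if R is None else c,loss="soft_l1",f_scale=0.002)
    return s.x
HSV={"blue":((105,120,40),(130,255,255)),"glass":((60,80,30),(90,255,255)),"lid":((50,120,60),(80,255,255)),
     "red":((172,120,50),(180,255,255)),"terra":((2,90,50),(12,220,255)),"red2":((0,180,60),(3,255,255))}
def mask(d,k):
    return cv2.inRange(cv2.cvtColor(d["color"],cv2.COLOR_RGB2HSV),*map(np.array,HSV[k]))>0
E
python3 - <<'E'
from h import *
for n in("top","side"):
    d=dict(np.load(f"pics/{n}0.npz")); W=cloud(d)
    hsv=cv2.cvtColor(d["color"],cv2.COLOR_RGB2HSV)
    tab=W[300:330,480:540] if n=="top" else W[250:300,440:480]; print(n,"table z",np.median(tab[...,2]))
    x,y=W[...,0],W[...,1];z=W[...,2]
    def blob(nm,cx,cy,r,z0,z1):
        m=(np.hypot(x-cx,y-cy)<r)&(z>z0)&(z<z1); P=W[m]
        if len(P)<6: print(nm,"few",len(P));return
        print(nm,len(P),"circ",np.round(circ(P),4),"mean",np.round(P.mean(0),4),"zmax",P[:,2].max().round(4))
    pts=dict(glass=(317,276),blue=(333,222),pump=(418,225),pot=(413,282)) if n=="top" else dict(glass=(367,240),blue=(331,212),pump=(388,160),pot=(431,205))
    for k,(u,v) in pts.items(): print(k,W[v,u].round(3),hsv[v,u])
    if n=="top": C={k:W[v,u] for k,(u,v) in pts.items()}
    blob("glass",*C["glass"][:2],.05,.113,.127)
    blob("blue",*C["blue"][:2],.05,.079,.091)
    blob("liddisc",*C["pump"][:2],.06,.094,.104)
    blob("knob",*C["pump"][:2],.05,.115,.14)
    blob("potmouth",*C["pot"][:2],.06,.070,.080)
    blob("flange",*C["pot"][:2],.06,.003,.010)
    for a in np.arange(.14,.23,.02): blob(f"handle{a:.2f}",*C["pot"][:2],.08,a,a+.02)
    # drawer
    m=(z>.09)&(z<.105)&(y>0); 
    m2=(z>.118)&(z<.132)&(y>.1); 
    print("drawer walls",cv2.minAreaRect(W[m][:,:2].astype(np.float32)),"chest top",cv2.minAreaRect(W[m2][:,:2].astype(np.float32)),np.median(z[m2]))
E
```

```text
top table z -0.0006830992853638085
glass [ 0.462 -0.097  0.001] [ 67 109 110]
blue [ 0.608 -0.141  0.007] [109 244  72]
pump [ 0.587 -0.346  0.099] [ 68 158 157]
pot [ 0.445 -0.34   0.057] [ 25 116  75]
glass 109 circ [ 0.458  -0.0883  0.0293] mean [ 0.4582 -0.0885  0.1192] zmax 0.1242
blue 96 circ [ 0.6021 -0.1318  0.0293] mean [ 0.6035 -0.1328  0.0842] zmax 0.0899
liddisc 508 circ [ 0.5985 -0.3609  0.0267] mean [ 0.5973 -0.3585  0.0989] zmax 0.1039
knob 61 circ [ 0.5974 -0.3575  0.0072] mean [ 0.597  -0.3573  0.127 ] zmax 0.134
potmouth 125 circ [ 0.4466 -0.3551  0.0254] mean [ 0.4448 -0.3503  0.0748] zmax 0.08
flange 308 circ [ 0.4461 -0.3532  0.0369] mean [ 0.4431 -0.3375  0.0057] zmax 0.01
handle0.14 18 circ [ 11.0841 133.6874 134.4571] mean [ 0.4459 -0.3485  0.15  ] zmax 0.1579
handle0.16 23 circ [ -3.7015 102.0569 102.489 ] mean [ 0.4454 -0.3483  0.1697] zmax 0.1786
handle0.18 21 circ [-20.2722 179.4188 180.9572] mean [ 0.4449 -0.3488  0.1898] zmax 0.1973
handle0.20 44 circ [ 0.4456 -0.3545  0.0073] mean [ 0.4451 -0.352   0.2125] zmax 0.22
handle0.22 29 circ [ 0.4448 -0.3553  
[... 1017 characters left out ...]
andle0.14 42 circ [-65.9653 170.0237 182.8581] mean [ 0.442  -0.3501  0.1492] zmax 0.1586
handle0.16 59 circ [-29.9378  99.0342 103.9235] mean [ 0.4427 -0.3498  0.1699] zmax 0.1799
handle0.18 58 circ [-19.639   68.7881  71.9954] mean [ 0.4435 -0.3499  0.1902] zmax 0.2
handle0.20 65 circ [-26.1095  93.5609  97.5925] mean [ 0.4429 -0.3505  0.2106] zmax 0.22
handle0.22 25 circ [ 0.4435 -0.3561  0.0059] mean [ 0.4436 -0.3559  0.2211] zmax 0.2238
drawer walls ((1.1989562511444092, 0.21638010442256927), (0.4077892005443573, 1.4564718008041382), 89.0708236694336) chest top ((1.0279861688613892, 0.27345532178878784), (1.7892000675201416, 0.3467651605606079), 0.013211378827691078) 0.12477003817313553
```

```bash
cat >> h.py <<'E'
def ori(p,yaw):
    q=sense()["q"]; best=None
    for y in (yaw,yaw-180,yaw+180):
        s=inverse_kinematics(list(p),[180,0,y])
        if s is not None and (best is None or np.abs(s-q).max()<best[0]): best=(np.abs(s-q).max(),y)
    if best is None: raise IKError(f"no ik {p}")
    return [180,0,best[1]]
def go(x,y,z,yaw=0): movep([x,y,z],ori((x,y,z),yaw))
def lin(x,y,z,v=.15): move_linear([x,y,z],max_speed=v)
def fz(): return sense()["contact_force"][2]
def st(m=""):
    s=sense(); print(m,"t%.1f"%s["t"],s["ee_pos"].round(4),"yaw%.1f"%s["ee_rot"][2],"F",s["contact_force"].round(1),"op%.4f"%s["opening"],"g%.1f"%s["grasp_force"])
def press(x,y,z0,zmin,f,step=.001,base=None):
    """step straight down until the force rises f N over the base; returns z"""
    b=fz() if base is None else base; z=z0
    while z>zmin and fz()-b<f:
        z-=step; lin(x,y,z,.03)
    return z
E
python3 - <<'E'
from h import *
L=(0.597,-0.3600)
go(*L,.22); st()
lin(*L,.121,.1); st("pre"); move_gripper(0.012,30); st("grip")
lin(*L,.20); st("up")
D=(.60,-.50)
lin(*D,.20,.25); d=get_image("top"); np.savez("pics/t1.npz",**d); 
W=cloud(d); m=(np.hypot(W[...,0]-L[0],W[...,1]-L[1])<.06)&(W[...,2]>.085)&(W[...,2]<.1)
print("plate",circ(W[m]),W[m].mean(0),m.sum())
cv2.imwrite("pics/t1.png",cv2.resize(d["color"][150:350,260:560,::-1],None,fx=2,fy=2))
E
```

```text
t1.7 [ 0.5964 -0.3608  0.2202] yaw179.9 F [ 0.4  0.5 -0.2] op0.0852 g0.0
pre t2.9 [ 0.5975 -0.3603  0.122 ] yaw-180.0 F [ 0.8 -0.2  1.1] op0.0855 g0.0
grip t3.5 [ 0.597  -0.36    0.1211] yaw-180.0 F [-0.3  0.3  0.2] op0.0192 g30.1
up t4.2 [ 0.5964 -0.3596  0.1988] yaw180.0 F [ 1.  -0.8 -0.6] op0.0188 g30.1
plate [ 0.59959396 -0.35526723  0.02223733] [ 0.59949686 -0.35548464  0.09400517] 456
```

View pics/t1.png

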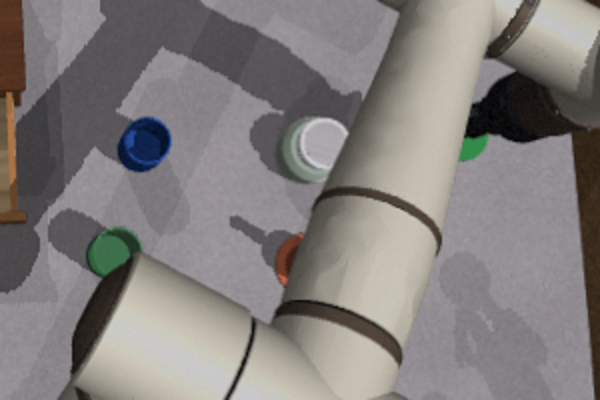

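The crop shows the lid held at right (470,148), the white plate bare (part hidden by the arm), and the blue and glass tumblers unmoved. Next I'll set the lid down and take the brush.

```bash
python3 - <<'E'
from h import *
D=(.60,-.50)
lin(*D,.034,.15); z=press(*D,.034,.0255,2.5); st("down %.4f"%z)
move_gripper(.05); lin(*D,.15)
B=(.4445,-.3555)
go(*B,.32); 
d=get_image("side"); W=cloud(d)
m=(np.hypot(W[...,0]-.6,W[...,1]+.36)<.06)&(W[...,2]>.087)&(W[...,2]<.1)
print("plate",circ(W[m]),m.sum())
lin(*B,.188,.12); st("pre"); move_gripper(0.008,60); st("grip")
lin(*B,.37,.15); st("up")
for n in("top","side"):
    d=get_image(n); W=cloud(d); np.savez(f"pics/{n}2.npz",**d)
    cv2.imwrite(f"pics/{n}2.png",d["color"][...,::-1])
    x,y,z=W[...,0],W[...,1],W[...,2]
    for nm,c,z0,z1,r in (("glass",(.456,-.088),.113,.127,.1),("blue",(.6,-.132),.079,.091,.1),("plate",(.597,-.36),.087,.1,.06),("head",(.4445,-.3555),.19,.21,.06),("head2",(.4445,-.3555),.235,.255,.06),("handle",(.4445,-.3555),.32,.34,.015)):
        m=(np.hypot(x-c[0],y-c[1])<r)&(z>z0)&(z<z1)
        if m.sum()>15: print(n,nm,circ(W[m]).round(4),W[m].mean(0).round(4),m.sum())
E
```

```text
down 0.0260 t8.2 [ 0.6002 -0.5001  0.0273] yaw-180.0 F [-0.6  2.   5.9] op0.0186 g30.7
plate [ 0.5944364  -0.35821341  0.02459548] 318
pre t11.9 [ 0.445  -0.3558  0.1888] yaw-180.0 F [0.3 0.1 1.3] op0.0501 g0.0
grip t12.3 [ 0.4449 -0.3558  0.1887] yaw-180.0 F [1.4 0.3 2.8] op0.0166 g58.6
up t13.7 [ 0.4442 -0.3552  0.3688] yaw180.0 F [-1.3  0.1 -1.3] op0.0168 g58.4
top glass [ 0.458  -0.0882  0.0293] [ 0.4579 -0.0882  0.1191] 110
top blue [ 0.6019 -0.1316  0.0293] [ 0.6027 -0.1326  0.0843] 99
side glass [ 0.4548 -0.0877  0.0293] [ 0.4547 -0.0882  0.1173] 161
side blue [ 0.5988 -0.1311  0.0293] [ 0.5995 -0.1302  0.0825] 125
side plate [ 0.5941 -0.3578  0.0242] [ 0.5935 -0.3574  0.0934] 320
side head [ 0.4445 -0.3556  0.0159] [ 0.4404 -0.3445  0.2007] 109
side head2 [ 0.4431 -0.3553  0.0155] [ 0.4386 -0.3444  0.2444] 117
side handle [-45.6416 120.3332 129.1814] [ 0.4418 -0.3491  0.3301] 83
```

View pics/side2.png

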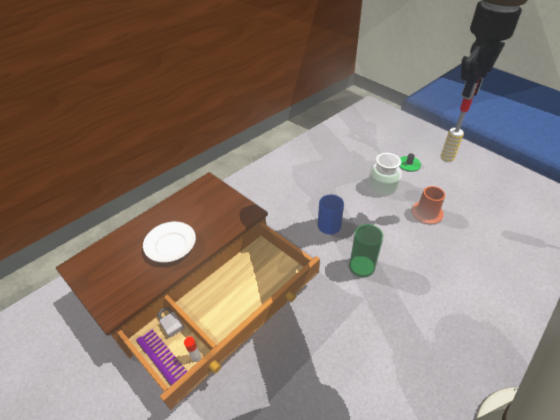

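The side view shows the brush held upright at (455,140), the pot empty, the lid on the table at (410,162) and the bare plate at (388,162). Next is the press.

```bash
python3 - <<'E'
from h import *
P=(.597,-.359)
lin(*P,.37,.2); lin(*P,.282,.12); b=fz(); z=.282
while z>.25:
    z-=.002 if z>.266 else .001; lin(*P,z,.04); s=sense(); f=s["contact_force"][2]-b
    print("%.3f"%z,"%.4f"%s["ee_pos"][2],"%.1f"%f,end="; ")
    if f>16: break
d=get_image("side"); W=cloud(d)
m=(np.hypot(W[...,0]-.597,W[...,1]+.36)<.034)&(W[...,2]>.07)&(W[...,2]<.1)
print("platez",np.percentile(W[m][:,2],[20,50,80]).round(4)); st()
cv2.imwrite("pics/s3.png",cv2.resize(d["color"][100:250,330:500,::-1],None,fx=3,fy=3))
lin(*P,.37,.15)
E
```

```text
0.280 0.2805 -0.8; 0.278 0.2778 0.2; 0.276 0.2763 1.0; 0.274 0.2743 0.6; 0.272 0.2722 2.0; 0.270 0.2702 3.6; 0.268 0.2682 3.4; 0.266 0.2661 4.0; 0.265 0.2652 3.9; 0.264 0.2642 5.5; 0.263 0.2631 5.1; 0.262 0.2627 6.6; 0.261 0.2627 8.5; 0.260 0.2626 12.0; 0.259 0.2626 12.9; 0.258 0.2625 15.7; 0.257 0.2625 17.4; platez [0.0781 0.0794 0.0839]
 t19.9 [ 0.5976 -0.3595  0.2625] yaw-179.9 F [-1.6  1.2 17.7] op0.0165 g60.5
```

View pics/s3.png

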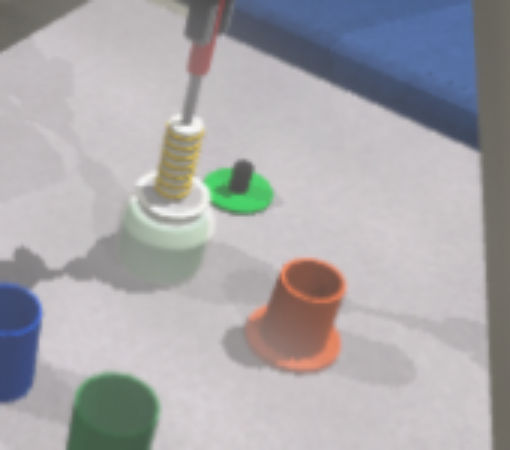

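The crop shows the head pressed on the plate, which is down at its stop (z ≈ 0.080, with the force rising sharply there). Next is scrubbing, locating each tumbler again first.

```bash
cat >> h.py <<'E'
CUP={"glass":(.12,(.4564,-.088)),"blue":(.085,(.6004,-.1316))}
def find(nm,r=.10,zb=0.0,c=None):
    """rim circle, mean over the views; a colour mask keeps out everything else"""
    h,c0=CUP[nm]; c=c or c0; out=[]
    for n in("top","side"):
        d=get_image(n); W=cloud(d)
        hs=cv2.cvtColor(d["color"],cv2.COLOR_RGB2HSV); col=cv2.inRange(hs,*((np.array((100,60,30)),np.array((130,255,255))) if nm=="blue" else (np.array((55,45,25)),np.array((95,255,255)))))>0
        m=col&(np.hypot(W[...,0]-c[0],W[...,1]-c[1])<r)&(abs(W[...,2]-h-zb)<.007)
        if m.sum()<40: print(nm,n,"few",m.sum()); continue
        p=circ(W[m]); out.append((p[0],p[1])); print(nm,n,p.round(4),m.sum())
    return np.mean(out,0)
def scrub(nm,off=.1825):
    h,_=CUP[nm]; c=find(nm)
    lin(*c,.37,.25); c2=find(nm,.06,c=tuple(c)); print("moved?",(c2-c).round(4))
    lin(*c,.37-.0,.1); lin(*c,off+.014,.15); b=fz()
    for k in range(2):
        z=press(*c,off+.012,off+.002,5,base=b); st("bottom")
        if k==0: lin(*c,off+h*.5+.022,.12); st("top")
        if k==0: lin(*c,off+.012,.12)
    lin(*c,.37,.15); st("out")
E
python3 - <<'E'
from h import *
scrub("glass")
E
```

```text
glass top [ 0.4578 -0.0881  0.0291] 96
glass side [ 0.4549 -0.0878  0.0291] 151
glass top few 0
glass side [ 0.455  -0.0876  0.0292] 146
moved? [-0.0014  0.0004]
bottom t25.6 [ 0.457  -0.0881  0.1887] yaw-180.0 F [0.1 0.  5.1] op0.0166 g59.3
top t26.4 [ 0.4557 -0.0879  0.2635] yaw180.0 F [ 0.2 -0.3 -1.8] op0.0163 g58.6
bottom t28.9 [ 0.457  -0.088   0.1887] yaw-180.0 F [-1.1  0.3  5.3] op0.0162 g59.3
out t30.3 [ 0.4559 -0.0879  0.3689] yaw180.0 F [-0.   1.  -0.9] op0.0163 g58.5
```

```bash
python3 - <<'E'
from h import *
scrub("blue")
d=get_image("side"); cv2.imwrite("pics/s4.png",d["color"][...,::-1])
d=get_image("top"); W=cloud(d)
m=(np.hypot(W[...,0]-.445,W[...,1]+.356)<.06)&(abs(W[...,2]-.075)<.006); print("pot top",circ(W[m]).round(4),m.sum())
d=get_image("side"); W=cloud(d)
m=(np.hypot(W[...,0]-.445,W[...,1]+.356)<.06)&(abs(W[...,2]-.075)<.006); print("pot side",circ(W[m]).round(4),m.sum())
find("glass")
E
```

```text
blue top [ 0.6134 -0.1526  0.0292] 102
blue side [ 0.61   -0.1522  0.0292] 125
blue top [ 0.6135 -0.1528  0.0293] 82
blue side [ 0.61   -0.1525  0.0292] 129
moved? [ 0.     -0.0002]
bottom t34.6 [ 0.6121 -0.1525  0.1887] yaw-180.0 F [-0.7 -0.   5.9] op0.0164 g59.2
top t35.3 [ 0.611  -0.1522  0.2458] yaw180.0 F [ 0.5  0.3 -1.1] op0.0164 g58.5
bottom t37.6 [ 0.6122 -0.1525  0.1887] yaw-180.0 F [-0.3  0.1  6.1] op0.0162 g59.2
out t39.0 [ 0.6113 -0.1523  0.3687] yaw180.0 F [-0.3  0.4 -0.9] op0.0169 g58.5
pot top [ 0.4459 -0.3544  0.0262] 124
pot side [ 0.4434 -0.3548  0.0264] 121
glass top few 36
glass side [ 0.455  -0.0878  0.0291] 155
```

View pics/s4.png

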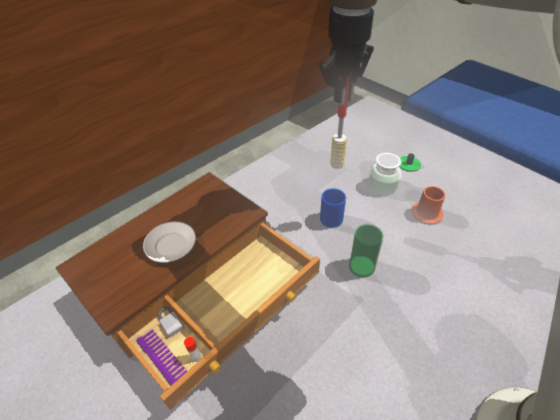

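The blue tumbler had been knocked and was located again and scrubbed. All is upright in the view, with the brush over (338,150). Next the brush goes into its pot and the lid back on the plate.

```bash
python3 - <<'E'
from h import *
B=(.4445,-.3552)
lin(*B,.37,.25); lin(*B,.20,.12); st(); z=press(*B,.196,.185,4); st("in pot")
lin(*B,.1885,.03)
move_gripper(.05); pause(.2); lin(*B,.33,.12)
D=(.60,-.50); L=(.597,-.36)
go(*D,.15)
for n in("top","side"):
    d=get_image(n); W=cloud(d)
    m=(np.hypot(W[...,0]-.6,W[...,1]+.5)<.06)&(W[...,2]>.018)&(W[...,2]<.05); 
    if m.sum()>8: print("knob",n,W[m].mean(0).round(4),m.sum())
    m=(np.hypot(W[...,0]-.4445,W[...,1]+.355)<.05)&(W[...,2]>.21); 
    if m.sum()>8: print("handle top",n,W[m].mean(0).round(4),W[m][:,2].max(),m.sum())
lin(*D,.027,.1); move_gripper(.012,30); st("lid grip"); lin(*D,.18)
lin(*L,.18,.2); b=fz(); lin(*L,.126,.08); z=press(*L,.126,.1195,1.5,.001,base=b); st("lid on %.4f"%z)
lin(*L,.121,.03); move_gripper(.05); pause(.2); lin(*L,.25)
go(.45,-.02,.35)
for n in("top","side"):
    d=get_image(n); W=cloud(d); np.savez(f"pics/{n}5.npz",**d)
    for k,c,a,e in (("liddisc",L,.094,.104),("knob",L,.115,.14),("handle",B,.205,.24),("handle15",B,.14,.16)):
        m=(np.hypot(W[...,0]-c[0],W[...,1]-c[1])<.06)&(W[...,2]>a)&(W[...,2]<e)
        if m.sum()>8: print(n,k,circ(W[m]).round(4),W[m].mean(0).round(4),m.sum())
    cv2.imwrite(f"pics/{n}5.png",d["color"][...,::-1])
E
```

```text
t42.0 [ 0.4449 -0.3554  0.2008] yaw-180.0 F [ 0.3 -0.  -0.1] op0.0165 g58.5
in pot t44.3 [ 0.445  -0.3556  0.1887] yaw-180.0 F [-0.6  1.5  7. ] op0.0167 g59.4
knob side [ 0.5974 -0.4952  0.0295] 49
handle top side [ 0.4458 -0.3493  0.217 ] 0.22184413978210382 38
lid grip t49.4 [ 0.6003 -0.5002  0.0278] yaw-180.0 F [-0.1 -0.1  2.8] op0.0189 g29.6
lid on 0.1200 t53.8 [ 0.5971 -0.3601  0.1202] yaw-180.0 F [-0.8  0.8  1.2] op0.0188 g29.4
top liddisc [ 0.5987 -0.3598  0.0267] [ 0.5975 -0.358   0.0989] 513
top knob [ 0.5976 -0.3566  0.0073] [ 0.5973 -0.3562  0.1265] 61
top handle [ 0.4453 -0.3536  0.0067] [ 0.4452 -0.353   0.2173] 69
top handle15 [-33.9095 122.9928 128.0357] [ 0.4448 -0.3483  0.1487] 21
side liddisc [ 0.5902 -0.3623  0.0228] [ 0.5828 -0.3581  0.0981] 204
side knob [ 0.5959 -0.3572  0.0077] [ 0.5943 -0.3552  0.1243] 54
side handle [ 0.4443 -0.3538  0.0069] [ 0.4434 -0.3512  0.216 ] 70
side handle15 [-228.9078  407.0339  467.5064] [ 0.4418 -0.3496  0.1496] 45
```

View pics/side5.png

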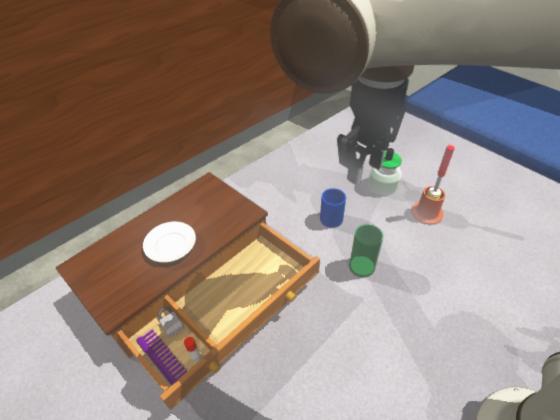

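The side view shows the brush upright in its pot (445,180), the lid on the plate (388,160), the glass at (366,250) and blue at (333,208). The tumblers come next.

```bash
cat >> h.py <<'E'
A=np.radians(3.0); T=np.array([.5775,.174])
def stow(nm,ly):
    h,_=CUP[nm]; go(.50,-.25,.35); c=find(nm); g=h-.028
    move_gripper(.085); go(*c,h+.09,0); lin(*c,g,.1); st("pre"); move_gripper(.055,35); st("grip")
    lin(*c,g+.15,.15); st("up")
    p=T+ly*np.array([-np.sin(A),np.cos(A)])
    lin(*p,g+.15,.2); st("over"); b=fz(); lin(*p,g+.066,.12)
    z=press(*p,g+.066,g+.057,3,base=b); st("placed %.4f"%(z-g)); move_gripper(.078); pause(.2); lin(*p,h+.17,.12)
E
python3 - <<'E'
from h import *
stow("glass",.058)
go(.50,-.25,.35); find("glass",.06,.06,(.574,.232)); 
d=get_image("top"); cv2.imwrite("pics/t6.png",d["color"][...,::-1])
E
```

```text
glass top [ 0.4578 -0.0879  0.029 ] 54
glass side [ 0.4548 -0.0874  0.0292] 152
pre t60.9 [ 0.4568 -0.0876  0.0925] yaw-180.0 F [ 0.5 -0.  -0.6] op0.0848 g0.0
grip t61.2 [ 0.4568 -0.0878  0.0929] yaw-180.0 F [-1.  -1.5  4. ] op0.0619 g37.7
up t62.4 [ 0.4556 -0.0876  0.2408] yaw180.0 F [-0.6  1.1 -2.7] op0.0622 g38.5
over t64.2 [0.5742 0.2311 0.2422] yaw179.9 F [-0.3 -0.9 -2.2] op0.0622 g38.5
placed 0.0600 t66.5 [0.5748 0.2319 0.1529] yaw-180.0 F [-0.1 -1.5  2.5] op0.0621 g38.7
glass top [0.5753 0.2311 0.0291] 107
glass side [0.5739 0.2311 0.0291] 66
```

View pics/t6.png

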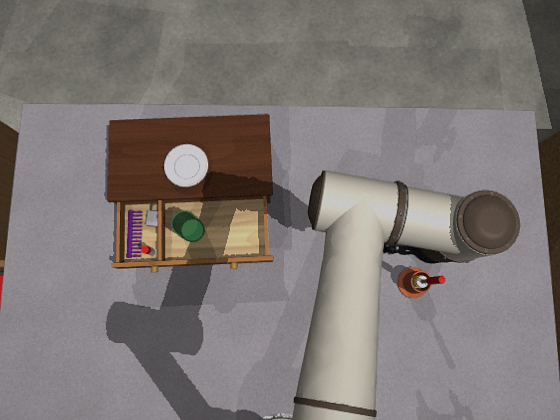

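The glass stands in the wide compartment at (190,228). The arm hides the blue tumbler in this view, so I'll park elsewhere before finding it.

```bash
sed -i 's/go(.50,-.25,.35)/go(.25,-.5,.35)/' h.py; python3 - <<'E'
from h import *
stow("blue",-.058)
go(.25,-.5,.35)
find("glass",.06,.06,(.574,.232)); find("blue",.06,.06,(.58,.116))
for n in("top","side"):
    d=get_image(n); W=cloud(d); cv2.imwrite(f"pics/{n}7.png",d["color"][...,::-1])
    for k,c,a,e in (("liddisc",(.597,-.36),.094,.104),("handle",(.4445,-.3555),.205,.24)):
        m=(np.hypot(W[...,0]-c[0],W[...,1]-c[1])<.06)&(W[...,2]>a)&(W[...,2]<e)
        if m.sum()>8: print(n,k,circ(W[m]).round(4),W[m].mean(0).round(4),m.sum())
st()
E
```

```text
blue top [ 0.6134 -0.1529  0.0293] 104
blue side [ 0.6102 -0.1524  0.0293] 130
pre t75.2 [ 0.6123 -0.1527  0.0578] yaw-180.0 F [ 0.4 -0.   0. ] op0.0850 g0.0
grip t75.6 [ 0.6124 -0.1527  0.058 ] yaw-180.0 F [-0.4  0.7  3.2] op0.0617 g38.5
up t76.7 [ 0.611  -0.1525  0.2056] yaw180.0 F [ 0.8 -0.4 -1.9] op0.0621 g38.3
over t78.2 [0.5805 0.1153 0.2069] yaw179.9 F [ 0.3 -0.4 -1.2] op0.0622 g38.3
placed 0.0600 t80.6 [0.5807 0.1161 0.118 ] yaw-180.0 F [-2.5  0.6  5.9] op0.0625 g38.7
glass top [0.5754 0.2311 0.029 ] 100
glass side few 30
blue top [0.5814 0.1168 0.0291] 104
blue side [0.5788 0.1173 0.0292] 197
top liddisc [ 0.5987 -0.3599  0.0266] [ 0.5972 -0.3576  0.0988] 515
top handle [ 0.4453 -0.3539  0.0067] [ 0.4452 -0.353   0.218 ] 67
side liddisc [ 0.5958 -0.3596  0.0268] [ 0.592  -0.3541  0.0983] 294
side handle [-17.1785  61.2218  64.0443] [ 0.4432 -0.3512  0.2154] 74
 t85.2 [ 0.2503 -0.4999  0.3499] yaw-180.0 F [-0.2 -0.2 -0.7] op0.0778 g0.0
```

View pics/top7.png

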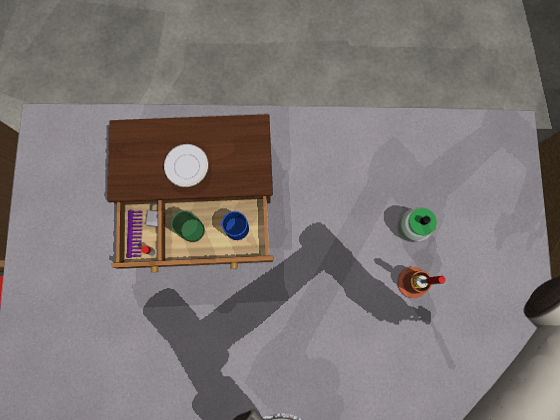

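View pics/side7.png

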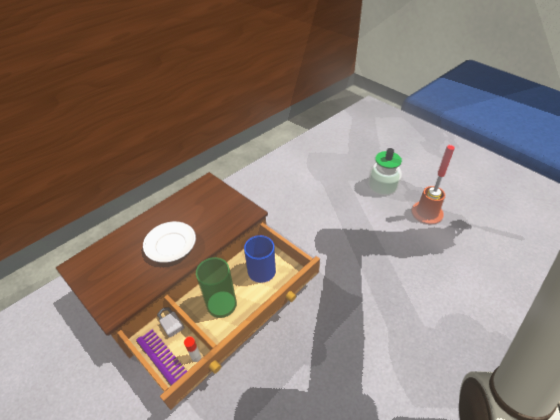

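Both views show the tumblers upright in the wide compartment (top view (190,228) and (236,225)), the lid centred at (420,222) and the brush in its pot at (415,282). No steel tumbler appears anywhere.

```bash
python3 -c "
from plant import *
print(hand_in())"
```

```text
the job is handed in; nothing more can be done
None
```

The job is handed in at about 85 s: soap plate pressed to its stop, glass then blue tumbler scrubbed (no steel one seen on the table) and both standing in the wide compartment, brush in its pot, lid back on the plate within about 1 mm of where it started.

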